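Clear the gilded fragment off the treadle switch and start the fume extraction

ROBOT

A 7-joint arm with a two-finger parallel gripper is mounted at the origin on the work surface. World frame = base frame: x ahead of the robot, y to its left, z up, the work surface at z = 0. Lengths are in m, angles in degrees, forces in N, time in s.
With the tool pointing down it reaches from about 0.4 to 0.85 m from the base axis. Payload 10.4 kg.
Tool frame: the origin (TCP) lies midway between the tips of the shut fingers; the grasp point (between the pads) lies manip.grip_point_offset behind it (manip.grip_point_offset is the distance from the TCP to the grasp point, in m); z points along the fingers, y is the line along which they close (so a half turn about z gives the same grasp; the last joint's range is limited). The gripper opens to 87 mm and grips with 3 to 60 N. Pads are 19 mm wide; open, the fingers measure 117 mm over their backs; the gripper's body (75 mm by 190 mm) begins 51 mm behind the grasp point.
Start: joints at [75.596, 19.034, -3.707, 83.658, 1.238, 77.344, -5.071], TCP at [0.142, -0.609, 0.194] pointing down, gripper open.
Joint ranges: [-148.97, 148.97], [-28.65, 121.19], [-84.17, 76.75], [9.2, 138.47], [-72.65, 252.65], [3.7, 117.97], [-149.18, 149.18]. Speed limits (degrees/s): [127.2, 127.2, 159.86, 159.86, 180, 180, 180].

INTERFACE

Orientations are given as a 3x3 rotation matrix whose columns are the frame's x, y, z axes.
In Python, from rig import observe, optics, job, manip gives the robot as it stands. The module is installed in compiled form; this text tells all that it offers.
- The arm moves only by the tool step_arm, never from a script. Its argument "targets" is a list of rows, each a list of 3 entries, a list of its own where there are three numbers: the closure, from -1 (fully open) to 1 (shut), then the shift along the world's x, y, z normalised to -1 to 1, where 1 is 0.08 m, then the turn about the world's z normalised to -1 to 1, where 1 is 60 degrees. A call has 1 to 5 rows; each row is the pose to reach, as a shift and turn from the pose commanded when the call began; what a row does not reach only later rows make up. A row lasts 1/8 s, in which the tool goes at most 62.5 mm and 10.7 degrees, less where a joint would pass 70% of its speed; a pose out of reach is approached as far as the arm can. A call with a number of a shift or a turn outside -1 to 1 is refused whole. A call with a gripper value outside its range is refused whole. The fingers move at their own pace and stop on an object; the grip force is fixed at half the most. Time passes only in rows, so rows that repeat a pose let the fingers close. It gives the time, the measured TCP pose, the force, the opening and the grip force at its end, in the units of the state.
- observe(): the state, without advancing time (a new reading comes with each control period).
- optics.camera(name): name is "scene" or "side" or "wrist"; returns a dict with "pixels" (384x512x3 uint8, red, green, blue), "range_z" (384x512 float32, m along the optical axis (not along the pixel's ray), 0 where there is no reading), "fx", "fy", "cx", "cy" (pixels), "dist" ([k1, k2, p1, p2, k3] as OpenCV has them; the pictures are not rectified), "position" and "rotation" of the camera in the world. Camera axes: x right, y down, z forward; pixel columns grow to the right and rows downward; lengths in m; the calibration is good to about 2 mm. A picture is of the moment at which its call begins.
- job.hand_in(): hands the job in; it is judged then, once.
The state is a dict: "time_s": time; "qpos": joint angles; "dq": joint speeds; "tau": joint torques, N m; "ee_pos": TCP position; "eef_rot": TCP orientation; "contact_force": force on the tool from outside, world axes, zero at the start; "wrist_torque": the same for the moment, N m; "opening": finger opening in m; "finger_force": force on a finger pad.
Only numpy, scipy, OpenCV 4.12 (cv2) and the standard library are available. Lean on these libraries where they do the work, as an engineer would, in place of code of your own. Each camera call takes 0.05 s, during which the arm holds its last target. There are 200 camera calls.

TASK

A fragment of gilded moulding has been left lying across the guard of the fume extraction's treadle switch. Lift it off and set it down gently, without dropping it, flat on the foam inside the shallow tray with its carved face up; then press the treadle fully down once the fragment lies there, and let it spring back up. Leave the fragment lying in the tray and all the jars, tools and other things where they stand.

Things in the scene. Friction and masses are not known exactly. Their poses are not given: they have to be found in the camera images.
- fragment: Loose gold-coloured bar of carved moulding, 0.16 kg: 180 mm long (x), 36 wide (y), 36 high (z): a flat-sided rail 22 mm high with a row of round beads on top. Origin: centre of its flat underside; z up out of the carved face. Starts lying like a bridge across the switch's two guard cheeks, underside 70 mm above the table, over the free end of the treadle.
- tray: Open shallow wooden tray, fixed, outside 220 mm (its x) by 250 mm (its y), 34 mm high, walls 8 mm thick, lined with a white foam pad whose top is 18 mm above the table. Origin under its centre, at table height.
- switch: Grey treadle switch fixed to the table: base 190 x 136 x 12 mm; two guard cheeks 145 mm long (x), 12 thick, 61 mm either side of the middle line (110 mm clear between), tops 70 mm above the table; housing 58 mm high at its rear (+x). Open front faces -x. Origin at table height, 15 mm in front of the base's centre. The treadle lies between the cheeks.
- treadle_pad (a point): Where to press: on top of the steel treadle plate (98 mm wide, 122 long, rubber strips), on its middle line, 22 mm from its free front end, 100 mm from its hinge. The hinge runs along the switch's y, at x = +55 mm, 25 mm above the table. The plate slopes up to the front: this point is 54 mm above the table at rest, 32 mm when fully down; it moves with the treadle.
- treadle (a joint): Angle of the treadle: 0 = up, at rest; 0.22 rad = fully down on its stop. Sprung: pressing at treadle_pad takes about 4 N to start and 9 N at the bottom; springs back when let go.
- jar: Bystander: clear glass jar with a steel lid, 64 mm diameter, 125 mm tall. Origin under its centre.
- bottle: Bystander: small amber bottle with a white cap, 44 mm diameter, 85 mm tall. Origin under its centre.
- foam_block: Bystander: white foam block 110 x 60 x 50 mm high. Origin under its centre.
- brush_jar: Bystander: open glass jar 64 mm diameter, 100 mm tall, with brushes standing in it up to about 190 mm. Origin under its centre.
- dish: Bystander: white ceramic dish, 90 mm diameter, 35 mm high. Origin under its centre.
- spatula: Bystander: spatula 190 mm long, lying on the table.
Not all that is in view belongs to the job. Several things have the shape of the fragment; the one meant has the colours described above.

How it is judged (in metres and radians):
On the way, in this order (a step that is already met when the one before it is completed fails the run):
1. the fragment lies flat, carved face up and at rest on the foam in the tray, released (x of fragment in the frame of tray between -0.095 and 0.095 m and y of fragment in the frame of tray between -0.11 and 0.11 m and z of fragment in the frame of tray between 0.012 and 0.026 m and angle between fragment's own z axis and vertical below 0.15 rad and linear speed of fragment below 0.03 m/s and not (contact force between fragment and the fingers above 0.05 N)), for 0.2 s.
2. the treadle is pressed fully down (beyond 0.20 of its 0.22 rad) (value of joint treadle above 0.2 rad), for 0.05 s.
At the end, for the whole second after the job is handed in: The fragment lies at rest and released inside the tray on the foam (origin within 95 mm in x and 110 mm in y of the tray's centre, underside 12 to 26 mm above the table, carved face up, tilted less than 0.15 rad), and the treadle has sprung back up (below 0.03 rad) (all of step 1 and value of joint treadle below 0.03 rad); the robot touches nothing.
It fails at once if the fragment is dropped: it moves faster than 0.7 m/s (a fall of about 25 mm) while the fingers do not touch it (linear speed of fragment above 0.7 m/s and not (contact force between fragment and the fingers above 0.02 N)).
It fails at once if a jar, bottle, dish, spatula or foam block is moved more than 40 mm (distance of any of jar, bottle, foam_block, brush_jar, dish, spatula from where it was at the start of the episode above 0.04 m).
It fails at once if a jar, bottle, dish or foam block is tipped more than 0.6 rad (angle between any of jar, bottle, foam_block, brush_jar, dish's own z axis and vertical above 0.6 rad).
It also fails if it takes over 61 s, if anything falls off the work surface, if the arm or the gripper's body presses on something with over 40 N, if the wrist force passes 120 N, or if a joint passes its speed limit or range.

## Working session

There is one attempt and no reset: what is moved stays moved. The work goes in short steps, Python scripts to look and compute and a tool call to move; the robot and the scene stay as the last step left them, time stands still between calls to the robot, and variables do not carry over. Pictures are saved under pics/ and viewed, at most 10 in all, crops included, and the job is handed in when it is done.

Besides the shell and the picture viewer there is one more tool, called after "Request:" as name(argument=value, ...), one argument or row to a line, values as JSON. step_arm: Moves the arm, as the interface text tells. Scaled input: -1 to 1 covers 0.08 m each way for a shift and 60 degrees each way for a turn. Its arguments: {"type":"object","properties":{"targets":{"type":"array","items":{"type":"array"}}},"required":["targets"]}

```bash
mkdir -p pics
cat > h.py <<'E'
import numpy as np, cv2
from rig import observe, optics, job, manip
def cam(n):
    c=optics.camera(n); c['K']=np.array([[c['fx'],0,c['cx']],[0,c['fy'],c['cy']],[0,0,1.]]); c['R']=np.array(c['rotation']); c['p']=np.array(c['position']); c['d']=np.array(c['dist']); return c
def rays(c,uv):
    n=cv2.undistortPoints(np.array(uv,float).reshape(-1,1,2),c['K'],c['d'])[:,0]
    return np.c_[n,np.ones(len(n))]
def pts(c,uv):
    uv=np.array(uv); r=rays(c,uv); z=c['range_z'][uv[:,1].astype(int),uv[:,0].astype(int)]
    return (r*z[:,None])@c['R'].T+c['p']
def plane(c,uv,h):
    r=rays(c,uv)@c['R'].T; return c['p']+r*((h-c['p'][2])/r[:,2])[:,None]
def cloud(c):
    v,u=np.mgrid[0:384,0:512]; return pts(c,np.c_[u.ravel(),v.ravel()]).reshape(384,512,3)
E
python3 - <<'E'
from h import *
s=observe(); print({k:np.round(v,3).tolist() for k,v in s.items()}, manip.grip_point_offset)
ims=[]
for n in ['scene','side']:
    c=cam(n); print(n,c['p'].round(3),c['R'].round(2).tolist(),c['fx']); ims.append(c['pixels'])
    np.save(n+'.npy',c,allow_pickle=True)
    cv2.imwrite(f'pics/{n}0.png',cv2.resize(c['pixels'][:,:,::-1],(800,600)))
E
```

```text
{'time_s': 0.0, 'qpos': [75.598, 19.073, -3.706, 83.708, 1.236, 77.346, -5.071], 'dq': [0.074, -0.044, 0.049, 0.02, -0.03, 0.077, 0.003], 'tau': [0.0, -62.325, 0.025, -38.991, -0.061, 0.04, 0.0], 'ee_pos': [0.142, -0.608, 0.194], 'eef_rot': [[0.974, 0.227, -0.0], [0.227, -0.974, 0.001], [-0.0, -0.002, -1.0]], 'contact_force': [0.478, -0.395, 1.076], 'wrist_torque': [-0.024, 0.014, -0.037], 'finger_force': 0.0, 'opening': 0.087} 0.0187
scene [1.429 0.805 1.332] [[-0.64, 0.55, -0.54], [0.77, 0.45, -0.45], [-0.0, -0.7, -0.71]] 466.56807514614735
side [0.056 0.82  1.184] [[-0.86, -0.39, 0.32], [-0.5, 0.66, -0.56], [0.01, -0.65, -0.76]] 458.6145200557224
```

View pics/scene0.png

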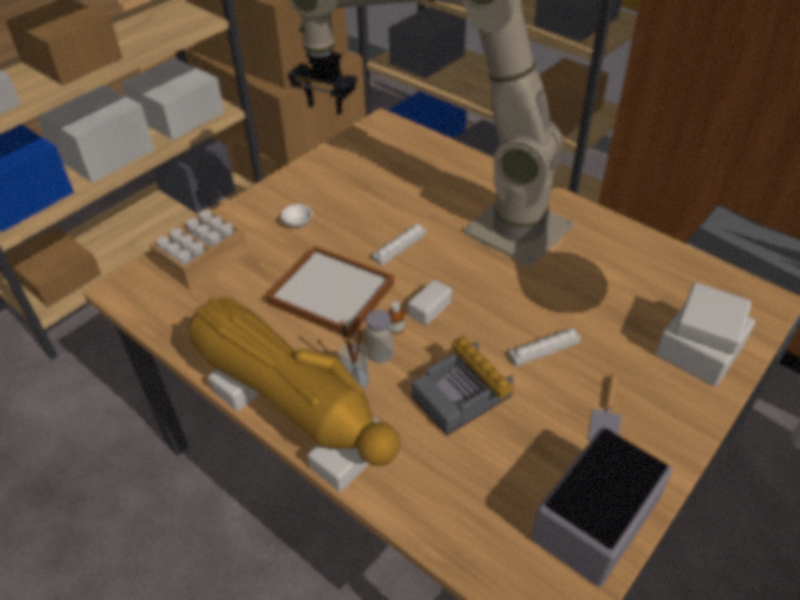

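View pics/side0.png

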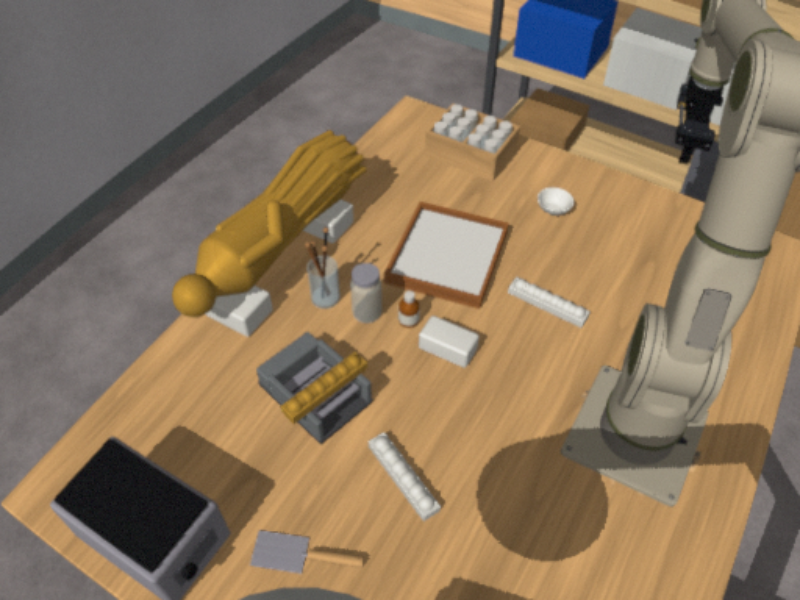

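The scene and side views (both 800x600) show three bar-shaped things:
- A gold beaded bar across the grey switch, at scene (482,367) and side (325,387).
- A white bar at scene (400,244), side (548,301).
- A white bar at scene (544,346), side (403,475).

The gold bar fits the description: it is gold and bridges the guard cheeks. The large gold figure at scene (290,380) is not bar-shaped. The tray is at scene (330,288), side (448,253). Next I'll measure and check a crop.

```bash
cat > m.py <<'E'
from h import *
for n,box in [('scene',(280,205,335,260)),('side',(175,220,240,275))]:
    c=np.load(n+'.npy',allow_pickle=True).item(); P=cloud(c); hsv=cv2.cvtColor(c['pixels'],cv2.COLOR_RGB2HSV)
    x0,y0,x1,y1=box; B=np.zeros((384,512),bool); B[y0:y1,x0:x1]=1
    ok=c['range_z']>0
    g=B&ok&(hsv[...,0]>13)&(hsv[...,0]<30)&(hsv[...,1]>150)&(P[...,2]>.075)&(P[...,2]<.125)
    q=P[g]; r=cv2.minAreaRect(q[:,:2].astype(np.float32)*1000); print(n,'gold',g.sum(),r,np.percentile(q[:,2],[2,50,98]).round(3))
    # switch parts: grey, low saturation
    gr=B&ok&(hsv[...,1]<90)&(P[...,2]>.01)&(P[...,2]<.09)
    for lo,hi in [(.004,.09),(.05,.064),(.066,.075)]:
        s=P[gr&(P[...,2]>lo)&(P[...,2]<hi)]
        print('switch',lo,hi,len(s),cv2.minAreaRect(s[:,:2].astype(np.float32)*1000))
    # big foam contour
    w=((hsv[...,1]<60)&(hsv[...,2]>110)&ok&(P[...,2]>.008)&(P[...,2]<.03)).astype(np.uint8)
    cs,_=cv2.findContours(w,cv2.RETR_EXTERNAL,cv2.CHAIN_APPROX_NONE); k=max(cs,key=cv2.contourArea)
    f=plane(c,k[:,0],.018); print('foam',cv2.contourArea(k),cv2.minAreaRect(f[:,:2].astype(np.float32)*1000))
    # heights of objects: components above table in reach
    o=(ok&(P[...,2]>.03)&(P[...,0]>.2)&(P[...,0]<1.2)&(abs(P[...,1])<.9)).astype(np.uint8)
    nn,L,st,_=cv2.connectedComponentsWithStats(o)
    for i in range(1,nn):
        if st[i,4]>60:
            q=P[L==i]; print('obj',st[i].tolist(),np.percentile(q,[2,98],axis=0).round(2).tolist(),q[:,2].max().round(3))
    cr=c['pixels'][y0-15:y1+15,x0-20:x1+20,::-1]; cv2.imwrite(f'pics/crop_{n}.png',cv2.resize(cr,None,fx=6,fy=6,interpolation=cv2.INTER_CUBIC))
E
python3 m.py
```

```text
scene gold 495 ((541.8745727539062, 255.192626953125), (179.16415405273438, 36.905059814453125), 73.39225006103516) [0.076 0.098 0.109]
switch 0.004 0.09 979 ((528.3982543945312, 253.3865966796875), (137.54495239257812, 282.30841064453125), 72.98657989501953)
switch 0.05 0.064 198 ((583.4501953125, 240.09815979003906), (128.68569946289062, 170.45285034179688), 74.70661926269531)
switch 0.066 0.075 113 ((568.6875610351562, 240.46624755859375), (136.39163208007812, 151.4605712890625), 74.20186614990234)
foam 1721.5 ((525.7000732421875, -232.7138671875), (192.0001983642578, 223.91419982910156), 11.306197166442871)
obj [96, 133, 61, 48, 1634] [[0.57, -0.67, 0.03], [0.76, -0.52, 0.1]] 0.1
obj [241, 143, 29, 21, 123] [[0.21, -0.22, 0.03], [0.36, -0.19, 0.04]] 0.045
obj [121, 157, 138, 154, 8341] [[0.49, -0.28, 0.03], [0.94, 0.26, 0.2]] 0.212
obj [262, 179, 27, 25, 381] [[0.36, -0.02, 0.03], [0.47, 0.04, 0.06]] 0.061
obj [330, 210, 38, 18, 172] [[0.28, 0.27, 0.03], [0.41, 0.34, 0.04]] 0.043
obj [264, 215, 65, 59, 2017] [[0.52, 0.16, 0.03], [0.68, 0.34, 0.11]] 0.113
obj [341, 273, 90, 99, 49
[... 881 characters left out ...]
61, -0.32, 0.04]] 0.038
obj [224, 169, 20, 33, 563] [[0.57, -0.01, 0.03], [0.63, 0.04, 0.13]] 0.13
obj [251, 175, 57, 17, 122] [[0.4, -0.12, 0.03], [0.59, -0.09, 0.04]] 0.039
obj [331, 179, 42, 23, 162] [[0.2, -0.22, 0.03], [0.35, -0.19, 0.04]] 0.039
obj [255, 187, 13, 18, 181] [[0.49, -0.03, 0.03], [0.53, 0.01, 0.09]] 0.087
obj [268, 202, 38, 29, 630] [[0.35, -0.02, 0.03], [0.46, 0.04, 0.05]] 0.055
obj [164, 213, 73, 67, 2429] [[0.49, 0.17, 0.03], [0.67, 0.34, 0.11]] 0.11
obj [32, 279, 114, 105, 6535] [[0.53, 0.56, 0.05], [0.76, 0.71, 0.15]] 0.148
obj [240, 279, 37, 46, 336] [[0.27, 0.27, 0.03], [0.41, 0.35, 0.04]] 0.042
obj [155, 376, 49, 8, 259] [[0.2, 0.7, 0.62], [0.24, 0.73, 0.65]] 0.65
```

View pics/crop_side.png

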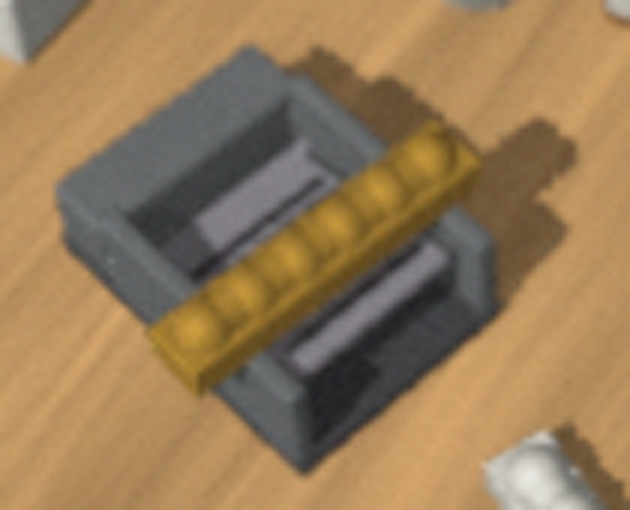

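The crop confirms it: the gold beaded bar, centred at crop (320,255), lies across both grey cheeks. It measures 179 x 37 mm with its top at about 0.107 m, so it is the fragment. Moving there at safe height, turning on the way.

Request:
step_arm(
  targets=[
    [-1,[0.5,0.48,0.17],0.12],
    [-1,[1,0.96,0.33],0.25],
    [-1,[1,0.96,0.33],0.25],
  ],
)

```text
time_s: 0.48
ee_pos: [0.2265, -0.5292, 0.222]
eef_rot: [[0.878, 0.479, 0.002], [0.479, -0.878, -0.001], [0.002, 0.002, -1.0]]
contact_force: [0.0, -0.7, 0.0]
opening: 0.0871
finger_force: 0.0
```

Request:
step_arm(
  targets=[
    [-1,[0.5,0.48,0.17],0.12],
    [-1,[1,0.96,0.33],0.25],
    [-1,[1,0.96,0.33],0.25],
  ],
)

```text
time_s: 0.85
ee_pos: [0.3054, -0.4526, 0.2481]
eef_rot: [[0.725, 0.689, 0.002], [0.689, -0.725, -0.001], [0.001, 0.002, -1.0]]
contact_force: [0.1, 0.3, 0.7]
opening: 0.087
finger_force: 0.0
```

Request:
step_arm(
  targets=[
    [-1,[0.5,0.48,0.17],0.12],
    [-1,[1,0.96,0.33],0.25],
    [-1,[1,0.96,0.33],0.25],
  ],
)

```text
time_s: 1.23
ee_pos: [0.3846, -0.376, 0.2742]
eef_rot: [[0.523, 0.852, 0.002], [0.852, -0.523, 0.0], [0.001, 0.001, -1.0]]
contact_force: [-0.1, -0.2, -0.3]
opening: 0.0874
finger_force: 0.0
```

Request:
step_arm(
  targets=[
    [-1,[0.5,0.48,0.17],0.12],
    [-1,[1,0.96,0.33],0.25],
    [-1,[1,0.96,0.33],0.25],
  ],
)

```text
time_s: 1.6
ee_pos: [0.4639, -0.2995, 0.3001]
eef_rot: [[0.286, 0.958, 0.001], [0.958, -0.286, 0.001], [0.001, 0.001, -1.0]]
contact_force: [0.6, -0.7, 0.4]
opening: 0.0869
finger_force: 0.0
```

Request:
step_arm(
  targets=[
    [-1,[0.06,0.6,0],0],
    [-1,[0.12,0.99,0],0],
  ],
)

```text
time_s: 1.85
ee_pos: [0.4703, -0.2232, 0.2991]
eef_rot: [[0.295, 0.955, -0.001], [0.955, -0.295, 0.0], [-0.0, -0.001, -1.0]]
contact_force: [0.4, -0.1, 0.4]
opening: 0.087
finger_force: 0.0
```

Run:
```python
from h import *
c=cam('wrist'); np.save('wt.npy',c,allow_pickle=True); print(c['p'],c['R'].round(2).tolist())
cv2.imwrite('pics/wt.png',c['pixels'][:,:,::-1])
```

```text
[ 0.49160442 -0.15508023  0.48916358] [[0.96, -0.29, -0.08], [-0.3, -0.92, -0.25], [-0.0, 0.26, -0.97]]
```

View pics/wt.png

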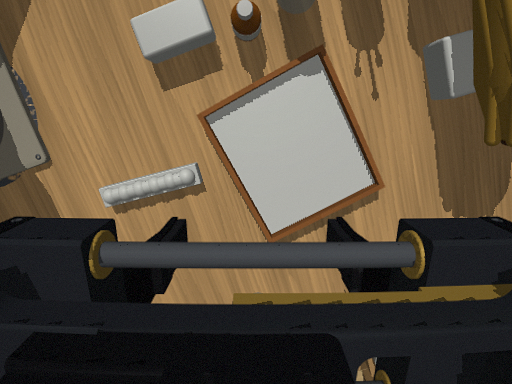

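Request:
step_arm(
  targets=[
    [-1,[0.06,0.6,0],0],
    [-1,[0.12,0.99,0],0],
  ],
)

```text
time_s: 2.15
ee_pos: [0.4802, -0.144, 0.2994]
eef_rot: [[0.295, 0.956, -0.001], [0.956, -0.295, -0.0], [-0.0, -0.001, -1.0]]
contact_force: [0.4, -0.9, 0.1]
opening: 0.087
finger_force: 0.0
```

Request:
step_arm(
  targets=[
    [-1,[0.06,0.6,0],0],
    [-1,[0.12,0.99,0],0],
  ],
)

```text
time_s: 2.4
ee_pos: [0.4902, -0.0646, 0.2995]
eef_rot: [[0.294, 0.956, -0.001], [0.956, -0.294, -0.0], [-0.001, -0.0, -1.0]]
contact_force: [0.2, -0.0, 0.5]
opening: 0.0872
finger_force: 0.0
```

Request:
step_arm(
  targets=[
    [-1,[0.06,0.6,0],0],
    [-1,[0.12,0.99,0],0],
  ],
)

```text
time_s: 2.65
ee_pos: [0.5001, 0.0145, 0.2994]
eef_rot: [[0.294, 0.956, -0.001], [0.956, -0.294, -0.0], [-0.0, -0.0, -1.0]]
contact_force: [0.3, -0.2, 0.4]
opening: 0.087
finger_force: 0.0
```

Request:
step_arm(
  targets=[
    [-1,[0.06,0.6,0],0],
    [-1,[0.12,0.99,0],0],
  ],
)

```text
time_s: 2.9
ee_pos: [0.5101, 0.0937, 0.2993]
eef_rot: [[0.294, 0.956, -0.001], [0.956, -0.294, -0.0], [-0.001, -0.0, -1.0]]
contact_force: [0.4, -0.5, -0.3]
opening: 0.0869
finger_force: 0.0
```

Request:
step_arm(
  targets=[
    [-1,[0.06,0.6,0],0],
    [-1,[0.12,0.99,0],0],
    [-1,[0.12,0.99,0],0],
  ],
)

```text
time_s: 3.28
ee_pos: [0.5197, 0.1736, 0.2989]
eef_rot: [[0.291, 0.957, -0.002], [0.957, -0.291, 0.0], [-0.0, -0.002, -1.0]]
contact_force: [-0.6, -0.4, 0.1]
opening: 0.0873
finger_force: 0.0
```

Run:
```python
from h import *
c=cam('wrist'); np.save('wf.npy',c,allow_pickle=True); print(c['p'],c['R'].round(2).tolist(),observe()['ee_pos'])
cv2.imwrite('pics/wf.png',c['pixels'][:,:,::-1])
```

```text
[0.54081162 0.24174304 0.48890516] [[0.96, -0.28, -0.08], [-0.29, -0.92, -0.25], [-0.0, 0.26, -0.97]] [0.51993093 0.17198205 0.29901413]
```

View pics/wf.png

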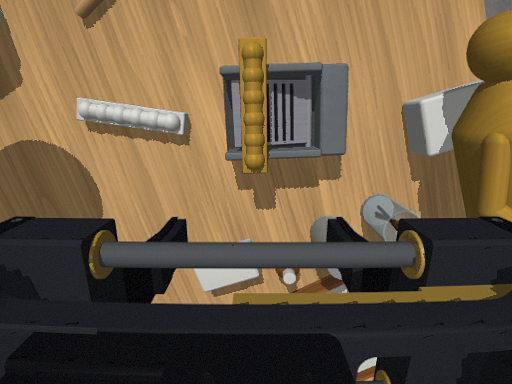

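The tray view (512x384) shows the tray's corners at about (203,117), (322,50), (381,184) and (273,239). The switch view shows the fragment spanning (240,38) to (267,172), the base from (222,65) to (347,157) and the treadle between them. Measuring from these.

Run:
```python
from h import *
c=np.load('wf.npy',allow_pickle=True).item(); P=cloud(c); hsv=cv2.cvtColor(c['pixels'],cv2.COLOR_RGB2HSV)
B=np.zeros((384,512),bool); B[30:190,215:355]=1; ok=c['range_z']>0
g=B&ok&(hsv[...,0]>13)&(hsv[...,0]<30)&(hsv[...,1]>150)&(P[...,2]>.075)
print('frag',g.sum(),cv2.minAreaRect(P[g][:,:2].astype(np.float32)*1000),np.percentile(P[g][:,2],[2,50,98]).round(3))
t=B&ok&~g&(P[...,2]>.064)&(P[...,2]<.08); print('cheek',t.sum(),cv2.minAreaRect(P[t][:,:2].astype(np.float32)*1000),np.median(P[t][:,2]))
t=B&ok&~g&(P[...,2]>.005)&(P[...,2]<.09); t=cv2.morphologyEx(t.astype(np.uint8),cv2.MORPH_OPEN,np.ones((3,3)))>0
print('switch',t.sum(),cv2.minAreaRect(P[t][:,:2].astype(np.float32)*1000))
e=cv2.minAreaRect(np.argwhere(t)[:,::-1].astype(np.float32)); print(e)
c=np.load('wt.npy',allow_pickle=True).item(); P=cloud(c); hsv=cv2.cvtColor(c['pixels'],cv2.COLOR_RGB2HSV)
B[:]=0; B[40:245,190:390]=1; ok=c['range_z']>0
f=(B&(hsv[...,1]<60)&(hsv[...,2]>90)&ok&(P[...,2]>.008)&(P[...,2]<.03)); print('foam',f.sum(),cv2.minAreaRect(P[f][:,:2].astype(np.float32)*1000),np.median(P[f][:,2]))
r=B&ok&(P[...,2]>.026)&(P[...,2]<.042)&(hsv[...,1]>100);print('rim',r.sum(),cv2.minAreaRect(P[r][:,:2].astype(np.float32)*1000))
print(plane(c,[(203,117),(322,50),(381,184),(273,239)],.034).round(3))
```

```text
frag 3485 ((539.0336303710938, 254.45376586914062), (178.1865234375, 35.63417053222656), 74.00756072998047) [0.09  0.1   0.106]
cheek 1263 ((562.6838989257812, 241.47079467773438), (134.70303344726562, 145.49656677246094), 75.24600982666016) 0.06920247453243045
switch 9045 ((581.51806640625, 236.51077270507812), (134.70303344726562, 190.2688446044922), 75.24600982666016)
((284.8892822265625, 110.31550598144531), (95.38494110107422, 128.79510498046875), 87.83892822265625)
foam 16913 ((493.2303466796875, -232.42901611328125), (283.5811767578125, 233.72390747070312), 10.771804809570312) 0.017605958933601673
rim 3323 ((532.7166137695312, -225.18673706054688), (221.04127502441406, 252.4838104248047), 10.994141578674316)
[[ 0.41  -0.13   0.034]
 [ 0.614 -0.09   0.034]
 [ 0.659 -0.32   0.034]
 [ 0.457 -0.362  0.034]]
```

Request:
step_arm(
  targets=[
    [-1,[0.12,0.5,-0.4],0.01],
    [-1,[0.24,1,-0.9],0.015],
    [-1,[0.24,1,-0.9],0.015],
  ],
)

```text
time_s: 3.7
ee_pos: [0.5376, 0.2527, 0.2239]
eef_rot: [[0.276, 0.961, -0.006], [0.961, -0.276, -0.002], [-0.003, -0.005, -1.0]]
contact_force: [0.3, -0.4, 0.7]
opening: 0.0871
finger_force: 0.0
```

Request:
step_arm(
  targets=[
    [-1,[0,0.01,-0.6],0],
    [-1,[0,0.01,-1],0],
    [-1,[0,0.01,-1],0],
  ],
)

```text
time_s: 4.08
ee_pos: [0.5387, 0.2506, 0.1464]
eef_rot: [[0.279, 0.96, -0.003], [0.96, -0.279, -0.003], [-0.004, -0.002, -1.0]]
contact_force: [-0.0, 0.4, 0.6]
opening: 0.0872
finger_force: 0.0
```

Request:
step_arm(
  targets=[
    [-1,[0,0,-0.3],0],
    [-1,[0,0,-0.6],0],
    [-1,[0,0,-0.75],0],
    [-1,[0,0,-0.75],0],
  ],
)

```text
time_s: 4.58
ee_pos: [0.5392, 0.2537, 0.0886]
eef_rot: [[0.277, 0.961, 0.0], [0.961, -0.277, -0.0], [-0.0, 0.001, -1.0]]
contact_force: [0.2, -1.0, 0.8]
opening: 0.0869
finger_force: 0.0
```

Request:
step_arm(
  targets=[
    [-1,[0,0.01,-0.15],0],
    [-1,[0,0.01,-0.22],0],
    [-1,[0,0.01,-0.22],0],
  ],
)

```text
time_s: 4.95
ee_pos: [0.5383, 0.2552, 0.07]
eef_rot: [[0.275, 0.961, -0.001], [0.961, -0.275, -0.0], [-0.0, -0.001, -1.0]]
contact_force: [-0.7, -0.5, 0.0]
opening: 0.0868
finger_force: 0.0
```

Request:
step_arm(
  targets=[
    [0.1,[0,0,0],0],
    [0.3,[0,0,0],0],
    [0.6,[0,0,0],0],
    [1,[0,0,0],0],
    [1,[0,0,0],0],
  ],
)

```text
time_s: 5.58
ee_pos: [0.5386, 0.2552, 0.0704]
eef_rot: [[0.276, 0.961, 0.0], [0.961, -0.276, -0.0], [-0.0, 0.0, -1.0]]
contact_force: [-0.7, 0.4, -0.5]
opening: 0.0452
finger_force: 0.0
```

Request:
step_arm(
  targets=[
    [1,[0,0,0],0],
    [1,[0,0,0],0],
    [1,[0,0,0],0],
  ],
)

```text
time_s: 5.95
ee_pos: [0.5387, 0.2553, 0.0704]
eef_rot: [[0.275, 0.961, 0.0], [0.961, -0.275, 0.0], [0.0, 0.0, -1.0]]
contact_force: [0.4, -0.0, 0.9]
opening: 0.0171
finger_force: 24.9
```

The opening is 17 mm where 36 mm was expected, so I'll look.

Run:
```python
from h import *
s=observe(); print(s['opening'],s['finger_force'],s['contact_force'])
a=cam('side'); b=cam('scene')
f=lambda c,x,y:cv2.resize(c['pixels'][y:y+110,x:x+110,::-1],(400,400),interpolation=cv2.INTER_CUBIC)
cv2.imwrite('pics/grip.png',np.hstack([f(a,150,180),f(b,250,170)]))
```

```text
0.017123887290316435 24.8731729388237 [ 0.44681643 -0.04177478  0.94531433]
```

View pics/grip.png

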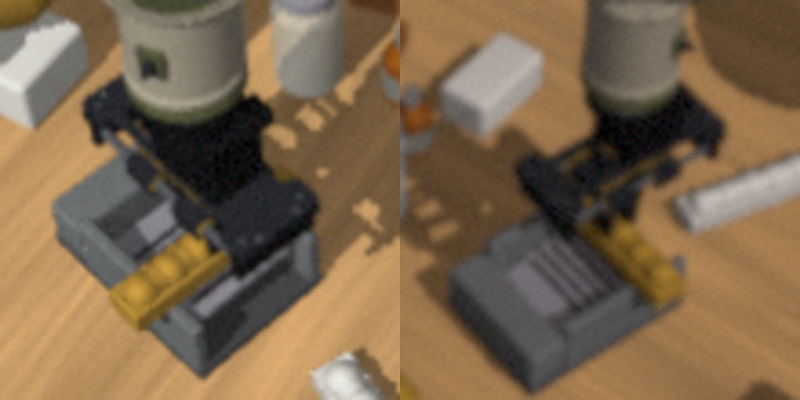

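The fingers straddle the bar at side crop (210,250), and it looks undisturbed. The grip force is 25 N, so I'll lift 16 mm and check that it follows.

Request:
step_arm(
  targets=[
    [1,[0,0,0.05],0],
    [1,[0,0,0.12],0],
    [1,[0,0,0.2],0],
    [1,[0,0,0.2],0],
  ],
)

```text
time_s: 6.55
ee_pos: [0.5388, 0.2554, 0.0869]
eef_rot: [[0.276, 0.961, 0.001], [0.961, -0.276, 0.0], [0.0, 0.001, -1.0]]
contact_force: [-0.0, -0.5, 0.3]
opening: 0.0003
finger_force: 0.0
```

```bash
cat > g.py <<'E'
from h import *
import sys
s=observe(); print(s['opening'],s['finger_force'],s['contact_force'],s['ee_pos'])
t=s['ee_pos']
for n in ['side','scene']:
    c=cam(n); P=cloud(c); hsv=cv2.cvtColor(c['pixels'],cv2.COLOR_RGB2HSV)
    g=(c['range_z']>0)&(hsv[...,0]>13)&(hsv[...,0]<30)&(hsv[...,1]>150)&(hsv[...,2]>60)&(np.hypot(P[...,0]-t[0],P[...,1]-t[1])<.11)&(P[...,2]>t[2]-.02)&(P[...,2]<t[2]+.05)
    q=P[g]; 
    if len(q)<10: continue
    print(n,len(q),cv2.minAreaRect(q[:,:2].astype(np.float32)*1000),np.percentile(q[:,2],[2,50,98]).round(4))
    d=q[:,:2]-t[:2]; a=np.array(s['eef_rot'])[:2,0]; l=d@a
    for lo,hi in [(-.1,-.06),(-.06,-.02),(.02,.06),(.06,.1)]:
        m=(l>lo)&(l<hi); 
        if m.sum()>8: print('  along',lo,hi,m.sum(),np.percentile(q[m,2],[3,95]).round(4))
E
python3 g.py
```

```text
0.00027461320648324754 0.0 [-0.01027014 -0.4754389   0.34367167] [0.53881154 0.25537294 0.08685813]
side 430 ((545.317138671875, 297.9060974121094), (94.44623565673828, 37.3748779296875), 73.1639633178711) [0.0766 0.095  0.1086]
  along 0.02 0.06 177 [0.0778 0.1069]
  along 0.06 0.1 162 [0.0756 0.1061]
scene 344 ((547.3998413085938, 282.6639404296875), (124.038330078125, 37.26872634887695), 74.13877868652344) [0.0754 0.0952 0.1087]
  along -0.06 -0.02 17 [0.0748 0.102 ]
  along 0.02 0.06 119 [0.0753 0.108 ]
  along 0.06 0.1 109 [0.0766 0.1075]
```

It slipped off: the fingers only held the bead tops, and the bar is still in place. So the tips sit higher than the TCP height suggests. I'll raise 80 mm and measure where the tips really are.

Request:
step_arm(
  targets=[
    [1,[0,0,0.5],0],
    [1,[0,0,1],0],
    [1,[0,0,1],0],
    [1,[0,0,1],0],
  ],
)

```text
time_s: 7.15
ee_pos: [0.5383, 0.255, 0.1656]
eef_rot: [[0.276, 0.961, -0.001], [0.961, -0.276, -0.001], [-0.001, -0.0, -1.0]]
contact_force: [-0.7, -0.6, -0.2]
opening: 0.0001
finger_force: 0.0
```

```bash
cat > tip.py <<'E'
from h import *
s=observe(); t=np.array(s['ee_pos']); print(t.round(4),s['opening'])
for n in ['side','scene']:
    c=cam(n); P=cloud(c); hsv=cv2.cvtColor(c['pixels'],cv2.COLOR_RGB2HSV)
    d=(c['range_z']>0)&(hsv[...,2]<75)&(np.hypot(P[...,0]-t[0],P[...,1]-t[1])<.07)&(P[...,2]>t[2]-.03)&(P[...,2]<t[2]+.08)
    q=P[d]; l=(q-t)@np.array(s['eef_rot'])
    print(n,len(q),np.sort(q[:,2])[:12].round(4)); o=np.argsort(q[:,2])[:12]; print('  tool xy mean',l[o].mean(0).round(4))
    g=(c['range_z']>0)&(hsv[...,0]>13)&(hsv[...,0]<30)&(hsv[...,1]>150)&(np.hypot(P[...,0]-.539,P[...,1]-.255)<.11)&(P[...,2]>.074)&(P[...,2]<.12)
    print('  frag',g.sum(),cv2.minAreaRect(P[g][:,:2].astype(np.float32)*1000),np.percentile(P[g][:,2],[2,98]).round(3))
    cv2.imwrite(f'pics/tip_{n}.png',cv2.resize(c['pixels'][150:290,150 if n=="side" else 230:][:,:150,::-1],None,fx=4,fy=4,interpolation=cv2.INTER_CUBIC))
E
python3 tip.py
```

```text
[0.5383 0.255  0.1656] 8.645270937165559e-05
side 37 [0.1922 0.1938 0.1938 0.1947 0.1956 0.196  0.1979 0.1985 0.1985 0.1992
 0.2002 0.201 ]
  tool xy mean [ 0.0109 -0.0047 -0.0311]
  frag 761 ((534.64404296875, 256.5849609375), (178.8105926513672, 38.78321838378906), 74.65216064453125) [0.077 0.108]
scene 50 [0.1922 0.1937 0.1961 0.1963 0.1972 0.2029 0.2032 0.2035 0.2049 0.2059
 0.2066 0.2067]
  tool xy mean [-0.0002  0.0052 -0.0351]
  frag 503 ((538.640625, 253.28622436523438), (183.77532958984375, 38.250064849853516), 74.5846939086914) [0.076 0.11 ]
```

View pics/tip_side.png

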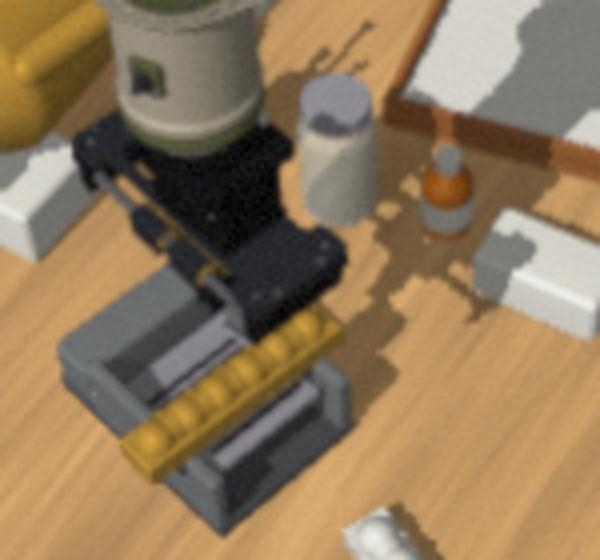

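The side crop shows the fragment undisturbed at (230,395) with the gripper above it. The lowest finger points visible are about 27 mm above the reported TCP, which agrees with the bead-top grip. I'll go about 26 mm lower, in steps, watching the force.

Request:
step_arm(
  targets=[
    [-1,[0,0,0],0],
    [-1,[0,0,0],0],
    [-1,[0,0,0],0],
    [-1,[0,0,0],0],
    [-1,[0,0,0],0],
  ],
)

```text
time_s: 7.88
ee_pos: [0.5386, 0.2553, 0.1664]
eef_rot: [[0.275, 0.961, 0.0], [0.961, -0.275, 0.0], [0.0, 0.0, -1.0]]
contact_force: [-0.7, -1.1, -0.0]
opening: 0.0428
finger_force: 0.0
```

Request:
step_arm(
  targets=[
    [-1,[0,0,-0.1],0],
    [-1,[0,0,-0.4],0],
    [-1,[0,0,-0.7],0],
    [-1,[0,0,-1],0],
    [-1,[0,0,-1],0],
  ],
)

```text
time_s: 8.5
ee_pos: [0.5374, 0.2545, 0.0844]
eef_rot: [[0.275, 0.961, -0.003], [0.961, -0.275, -0.001], [-0.002, -0.003, -1.0]]
contact_force: [-0.9, 0.4, 0.2]
opening: 0.0851
finger_force: 0.0
```

Request:
step_arm(
  targets=[
    [-1,[0,0,-0.1],0],
    [-1,[0,0,-0.2],0],
    [-1,[0,0,-0.3],0],
    [-1,[0,0,-0.3],0],
  ],
)

```text
time_s: 9.0
ee_pos: [0.5382, 0.255, 0.0617]
eef_rot: [[0.275, 0.961, -0.001], [0.961, -0.275, -0.0], [-0.001, -0.001, -1.0]]
contact_force: [0.1, 0.1, 0.3]
opening: 0.087
finger_force: 0.0
```

Request:
step_arm(
  targets=[
    [-1,[0,0,-0.05],0],
    [-1,[0,0,-0.1],0],
    [-1,[0,0,-0.15],0],
    [-1,[0,0,-0.2],0],
    [-1,[0,0,-0.2],0],
  ],
)

```text
time_s: 9.62
ee_pos: [0.5384, 0.2551, 0.046]
eef_rot: [[0.275, 0.961, -0.0], [0.961, -0.275, -0.0], [-0.0, -0.0, -1.0]]
contact_force: [0.5, 0.4, 0.9]
opening: 0.0873
finger_force: 0.0
```

No contact at a TCP of 0.046, which is below the treadle's free end, so the offset is real. Closing here.

Request:
step_arm(
  targets=[
    [0,[0,0,0],0],
    [0.2,[0,0,0],0],
    [0.3,[0,0,0],0],
    [0.6,[0,0,0],0],
    [1,[0,0,0],0],
  ],
)

```text
time_s: 10.25
ee_pos: [0.5386, 0.2553, 0.0464]
eef_rot: [[0.275, 0.961, 0.0], [0.961, -0.275, 0.0], [0.0, 0.0, -1.0]]
contact_force: [0.1, -0.5, 1.0]
opening: 0.0448
finger_force: 0.0
```

Request:
step_arm(
  targets=[
    [1,[0,0,0],0],
    [1,[0,0,0],0],
    [1,[0,0,0],0],
    [1,[0,0,0],0],
  ],
)

```text
time_s: 10.75
ee_pos: [0.5386, 0.2552, 0.0464]
eef_rot: [[0.276, 0.961, 0.0], [0.961, -0.276, -0.0], [0.0, 0.0, -1.0]]
contact_force: [0.4, -0.2, 0.9]
opening: 0.0356
finger_force: 30.0
```

The opening is now 35.6 mm at 30 N, a proper grip on the rail. Lifting.

Request:
step_arm(
  targets=[
    [1,[0,0,0.05],0],
    [1,[0,0,0.12],0],
    [1,[0,0,0.2],0],
    [1,[0,0,0.2],0],
  ],
)

```text
time_s: 11.25
ee_pos: [0.539, 0.2555, 0.0631]
eef_rot: [[0.275, 0.961, 0.001], [0.961, -0.275, 0.0], [0.001, 0.001, -1.0]]
contact_force: [-0.0, -0.3, -2.5]
opening: 0.0357
finger_force: 30.0
```

```bash
python3 g.py; python3 tip.py | grep -v frag
```

```text
0.03567828778133872 29.99782294034958 [-0.02360092 -0.2504758  -2.50617955] [0.53896057 0.25552052 0.06314361]
side 216 ((535.3811645507812, 256.6656494140625), (179.2064208984375, 39.17420959472656), 74.06427764892578) [0.0942 0.1068 0.1126]
  along -0.1 -0.06 25 [0.1007 0.1106]
  along 0.02 0.06 81 [0.0954 0.1125]
  along 0.06 0.1 99 [0.094  0.1121]
scene 141 ((553.7230834960938, 297.4962463378906), (92.38443756103516, 40.81174087524414), 70.15486145019531) [0.0923 0.1076 0.1123]
  along 0.02 0.06 52 [0.0924 0.1115]
  along 0.06 0.1 72 [0.0943 0.112 ]
[0.5386 0.2552 0.0624] 0.03599410280220454
side 110 [0.0325 0.0351 0.0357 0.0364 0.0375 0.0376 0.0385 0.0393 0.0473 0.0474
 0.0483 0.0498]
  tool xy mean [ 0.0074 -0.0078  0.022 ]
scene 358 [0.0336 0.0346 0.0354 0.0357 0.0358 0.0361 0.0362 0.0363 0.0364 0.0371
 0.0372 0.0374]
  tool xy mean [0.0151 0.0548 0.0265]
```

The fragment follows: its underside rose about 17 mm, it's level, and the weight registers. Its underside sits about 24 mm above the reported TCP. Carrying it to the tray.

Request:
step_arm(
  targets=[
    [1,[0,0,0.3],0],
    [1,[0,0,0.65],0],
    [1,[0,0,1],0],
    [1,[0,0,1],0],
  ],
)

```text
time_s: 11.95
ee_pos: [0.5395, 0.256, 0.1441]
eef_rot: [[0.276, 0.961, 0.003], [0.961, -0.276, 0.001], [0.002, 0.003, -1.0]]
contact_force: [-0.3, 0.1, -2.1]
opening: 0.0355
finger_force: 30.0
```

Request:
step_arm(
  targets=[
    [1,[0,0,0.35],0],
    [1,[0,0,0.7],0],
    [1,[0,0,1],0],
    [1,[0,0,1],0],
  ],
)

```text
time_s: 12.45
ee_pos: [0.539, 0.2556, 0.2225]
eef_rot: [[0.275, 0.961, 0.001], [0.961, -0.275, 0.001], [0.001, 0.001, -1.0]]
contact_force: [-0.1, -0.1, -1.6]
opening: 0.0358
finger_force: 30.0
```

Request:
step_arm(
  targets=[
    [1,[0,-0.25,0],0],
    [1,[-0.04,-0.55,0],0],
    [1,[-0.08,-0.86,0],0],
  ],
)

```text
time_s: 12.82
ee_pos: [0.5313, 0.1853, 0.2199]
eef_rot: [[0.275, 0.961, -0.003], [0.961, -0.275, -0.001], [-0.001, -0.002, -1.0]]
contact_force: [0.4, 0.1, -1.7]
opening: 0.0358
finger_force: 30.0
```

Request:
step_arm(
  targets=[
    [1,[0,-0.3,0],0],
    [1,[0,-0.6,0],0],
    [1,[0,-0.86,0],0],
  ],
)

```text
time_s: 13.2
ee_pos: [0.5314, 0.1161, 0.2201]
eef_rot: [[0.276, 0.961, -0.002], [0.961, -0.276, -0.001], [-0.001, -0.002, -1.0]]
contact_force: [0.2, -0.1, -1.6]
opening: 0.0356
finger_force: 30.0
```

Request:
step_arm(
  targets=[
    [1,[0,-0.3,0],0.03],
    [1,[0,-0.6,0],0.06],
    [1,[0,-0.86,0],0.09],
  ],
)

```text
time_s: 13.58
ee_pos: [0.5313, 0.0474, 0.2201]
eef_rot: [[0.184, 0.983, -0.003], [0.983, -0.184, -0.0], [-0.001, -0.002, -1.0]]
contact_force: [-0.4, -0.0, -2.3]
opening: 0.0359
finger_force: 30.0
```

Request:
step_arm(
  targets=[
    [1,[0,-0.3,0],0.03],
    [1,[0,-0.6,0],0.06],
    [1,[0,-0.86,0],0.09],
  ],
)

```text
time_s: 13.95
ee_pos: [0.5312, -0.0212, 0.22]
eef_rot: [[0.09, 0.996, -0.003], [0.996, -0.09, 0.0], [-0.0, -0.003, -1.0]]
contact_force: [0.5, 0.4, -2.2]
opening: 0.0356
finger_force: 30.0
```

Request:
step_arm(
  targets=[
    [1,[0,-0.3,0],0.03],
    [1,[0,-0.6,0],0.06],
    [1,[0,-0.86,0],0.09],
  ],
)

```text
time_s: 14.32
ee_pos: [0.5312, -0.09, 0.22]
eef_rot: [[-0.004, 1.0, -0.003], [1.0, 0.004, 0.0], [0.0, -0.003, -1.0]]
contact_force: [1.0, 0.8, -2.5]
opening: 0.0357
finger_force: 30.0
```

Request:
step_arm(
  targets=[
    [1,[0,-0.3,0],0.03],
    [1,[0,-0.6,0],0.06],
    [1,[0,-0.86,0],0.09],
  ],
)

```text
time_s: 14.7
ee_pos: [0.5312, -0.1586, 0.2199]
eef_rot: [[-0.098, 0.995, -0.003], [0.995, 0.098, 0.001], [0.001, -0.003, -1.0]]
contact_force: [0.3, 0.3, -2.1]
opening: 0.036
finger_force: 30.0
```

Request:
step_arm(
  targets=[
    [1,[0,-0.3,0],0.03],
    [1,[0,-0.6,0],0.06],
    [1,[0,-0.86,0],0.09],
    [1,[0,-0.86,0],0.09],
  ],
)

```text
time_s: 15.2
ee_pos: [0.5309, -0.2281, 0.2198]
eef_rot: [[-0.188, 0.982, -0.003], [0.982, 0.188, 0.001], [0.002, -0.003, -1.0]]
contact_force: [-0.2, 1.1, -2.8]
opening: 0.0357
finger_force: 30.0
```

Request:
step_arm(
  targets=[
    [1,[0,0.02,-0.35],0],
    [1,[0.01,0.04,-0.7],0],
    [1,[0.02,0.04,-1],0],
    [1,[0.02,0.04,-1],0],
  ],
)

```text
time_s: 15.7
ee_pos: [0.5323, -0.2215, 0.1398]
eef_rot: [[-0.192, 0.981, -0.004], [0.981, 0.192, 0.002], [0.003, -0.003, -1.0]]
contact_force: [-0.8, 0.2, -0.9]
opening: 0.036
finger_force: 30.0
```

Request:
step_arm(
  targets=[
    [1,[0,0,-0.3],0],
    [1,[0,0,-0.6],0],
    [1,[0,0,-0.85],0],
    [1,[0,0,-1],0],
    [1,[0,0,-1],0],
  ],
)

```text
time_s: 16.32
ee_pos: [0.5335, -0.2229, 0.0619]
eef_rot: [[-0.191, 0.982, -0.001], [0.982, 0.191, 0.001], [0.001, -0.001, -1.0]]
contact_force: [-0.3, 0.3, -1.6]
opening: 0.0358
finger_force: 30.0
```

Request:
step_arm(
  targets=[
    [1,[0,0,-0.15],0],
    [1,[0,0,-0.3],0],
    [1,[0,0,-0.45],0],
    [1,[0,0,-0.5],0],
    [1,[0,0,-0.5],0],
  ],
)

```text
time_s: 16.95
ee_pos: [0.5337, -0.223, 0.0221]
eef_rot: [[-0.191, 0.982, -0.0], [0.982, 0.191, 0.0], [0.0, -0.0, -1.0]]
contact_force: [0.5, 0.4, -2.7]
opening: 0.0357
finger_force: 30.0
```

```bash
python3 g.py
```

```text
0.03566071264032742 29.99782919883728 [ 0.50044786  0.35410805 -2.71732219] [ 0.53366525 -0.22302616  0.02207048]
side 120 ((569.2230224609375, -184.95309448242188), (107.58433532714844, 150.1546173095703), 87.34749603271484) [0.0285 0.0652 0.0716]
  along 0.02 0.06 26 [0.0498 0.0704]
  along 0.06 0.1 62 [0.0536 0.0707]
scene 86 ((532.7147827148438, -180.75051879882812), (215.87315368652344, 95.5417251586914), 1.845320701599121) [0.0158 0.0647 0.0715]
  along 0.02 0.06 37 [0.0541 0.0715]
  along 0.06 0.1 33 [0.0539 0.0709]
```

Request:
step_arm(
  targets=[
    [1,[0,0,-0.08],0],
    [1,[0,0,-0.16],0],
    [1,[0,0,-0.24],0],
    [1,[0,0,-0.24],0],
  ],
)

```text
time_s: 17.55
ee_pos: [0.5333, -0.2229, 0.0024]
eef_rot: [[-0.191, 0.982, -0.001], [0.982, 0.191, 0.001], [0.001, -0.001, -1.0]]
contact_force: [-0.2, 0.2, -2.3]
opening: 0.0357
finger_force: 30.0
```

Request:
step_arm(
  targets=[
    [1,[0,0,-0.02],0],
    [1,[0,0,-0.04],0],
    [1,[0,0,-0.05],0],
    [1,[0,0,-0.05],0],
  ],
)

```text
time_s: 18.05
ee_pos: [0.5338, -0.2232, -0.0008]
eef_rot: [[-0.191, 0.982, 0.0], [0.982, 0.191, 0.0], [0.0, 0.0, -1.0]]
contact_force: [-0.2, 0.4, -2.2]
opening: 0.036
finger_force: 30.0
```

Request:
step_arm(
  targets=[
    [1,[0,0,-0.02],0],
    [1,[0,0,-0.03],0],
    [1,[0,0,-0.03],0],
  ],
)

```text
time_s: 18.42
ee_pos: [0.5337, -0.2231, -0.0033]
eef_rot: [[-0.191, 0.982, -0.0], [0.982, 0.191, 0.0], [0.0, -0.0, -1.0]]
contact_force: [-0.1, 0.7, -2.2]
opening: 0.0359
finger_force: 30.0
```

Request:
step_arm(
  targets=[
    [1,[0,0,-0.02],0],
    [1,[0,0,-0.03],0],
    [1,[0,0,-0.03],0],
  ],
)

```text
time_s: 18.8
ee_pos: [0.5338, -0.2232, -0.0056]
eef_rot: [[-0.191, 0.982, 0.0], [0.982, 0.191, -0.0], [-0.0, 0.0, -1.0]]
contact_force: [-0.1, -0.3, -2.0]
opening: 0.036
finger_force: 30.0
```

Request:
step_arm(
  targets=[
    [1,[0,0,-0.01],0],
    [1,[0,0,-0.02],0],
    [1,[0,0,-0.02],0],
  ],
)

```text
time_s: 19.18
ee_pos: [0.5338, -0.2232, -0.0057]
eef_rot: [[-0.191, 0.982, -0.0], [0.982, 0.191, -0.001], [-0.001, -0.0, -1.0]]
contact_force: [-9.5, 2.8, 16.7]
opening: 0.0356
finger_force: 30.0
```

The fragment touches the foam. I'll ease off slightly, then open.

Request:
step_arm(
  targets=[
    [1,[0,0,0.01],0],
    [0.7,[0,0,0.01],0],
    [0.2,[0,0,0.01],0],
    [0.0,[0,0,0.01],0],
    [-0.5,[0,0,0.01],0],
  ],
)

```text
time_s: 19.8
ee_pos: [0.534, -0.2232, -0.0064]
eef_rot: [[-0.191, 0.982, 0.001], [0.982, 0.191, -0.0], [-0.0, 0.001, -1.0]]
contact_force: [0.0, -0.0, 0.0]
opening: 0.047
finger_force: 0.0
```

Request:
step_arm(
  targets=[
    [-1,[0,0,0],0],
    [-1,[0,0,0],0],
    [-1,[0,0,0],0],
  ],
)

```text
time_s: 20.18
ee_pos: [0.5338, -0.2231, -0.0065]
eef_rot: [[-0.191, 0.982, 0.0], [0.982, 0.191, 0.0], [0.0, 0.0, -1.0]]
contact_force: [0.5, 0.6, 0.0]
opening: 0.0756
finger_force: 0.0
```

Request:
step_arm(
  targets=[
    [-1,[0,0,0.2],0],
    [-1,[0,0,0.6],0],
    [-1,[0,0,1],0],
  ],
)

```text
time_s: 20.55
ee_pos: [0.534, -0.223, 0.0756]
eef_rot: [[-0.191, 0.982, 0.001], [0.982, 0.191, -0.0], [-0.0, 0.001, -1.0]]
contact_force: [0.4, -0.2, 0.7]
opening: 0.0871
finger_force: 0.0
```

Request:
step_arm(
  targets=[
    [0,[0,0,0.5],0],
    [1,[0,0,1],0],
    [1,[0,0,1],0],
  ],
)

```text
time_s: 20.92
ee_pos: [0.5358, -0.2235, 0.158]
eef_rot: [[-0.191, 0.982, 0.006], [0.982, 0.191, -0.003], [-0.004, 0.005, -1.0]]
contact_force: [0.4, -0.5, -0.1]
opening: 0.0651
finger_force: 0.0
```

Request:
step_arm(
  targets=[
    [1,[0,0.4,0.5],0],
    [1,[0,0.9,1],0],
    [1,[0,0.9,1],0],
  ],
)

```text
time_s: 21.3
ee_pos: [0.5355, -0.1473, 0.237]
eef_rot: [[-0.197, 0.98, 0.005], [0.98, 0.197, -0.001], [-0.002, 0.005, -1.0]]
contact_force: [-1.1, 0.0, -0.5]
opening: 0.0349
finger_force: 0.0
```

Run:
```python
from h import *
c0=np.array([.5327,-.2252])
for n in ['side','scene']:
    c=cam(n); P=cloud(c); hsv=cv2.cvtColor(c['pixels'],cv2.COLOR_RGB2HSV)
    g=(c['range_z']>0)&(hsv[...,0]>13)&(hsv[...,0]<30)&(hsv[...,1]>150)&(np.hypot(P[...,0]-c0[0],P[...,1]-c0[1])<.11)&(P[...,2]>.022)&(P[...,2]<.1)
    print(n,g.sum(),cv2.minAreaRect(P[g][:,:2].astype(np.float32)*1000),np.percentile(P[g][:,2],[2,50,98]).round(4))
    f=lambda x,y:cv2.resize(c['pixels'][y:y+120,x:x+120,::-1],(400,400),interpolation=cv2.INTER_CUBIC)
    I=f(230,110) if n=='side' else np.hstack([I,f(150,130)])
cv2.imwrite('pics/placed.png',I)
```

```text
side 353 ((574.2240600585938, -208.97637939453125), (125.44039916992188, 179.2520751953125), 11.424712181091309) [0.0301 0.0459 0.0549]
scene 279 ((491.6795349121094, -225.93701171875), (127.73723602294922, 174.42127990722656), 10.248525619506836) [0.0288 0.043  0.0567]
```

View pics/placed.png

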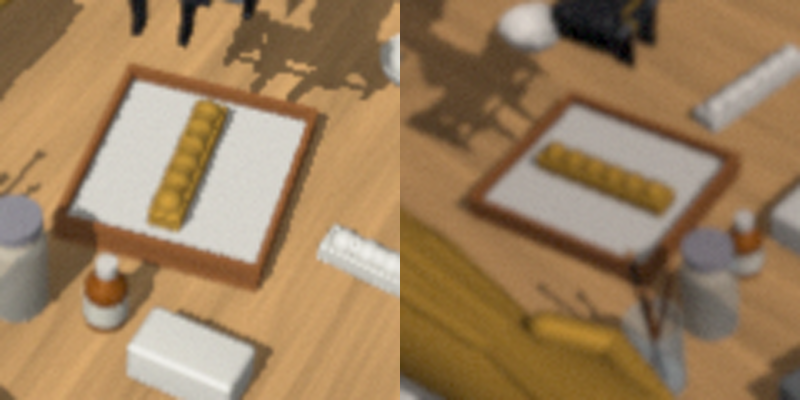

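The placed view shows the gold fragment flat in the tray with beads up, at left crop (188,165) and right crop (605,178). The tray centre is close by and the bystanders look untouched. Now to the treadle pad.

Request:
step_arm(
  targets=[
    [1,[0,0.4,0],-0.07],
    [1,[-0.13,0.84,0],-0.145],
    [1,[-0.13,0.84,0],-0.145],
  ],
)

```text
time_s: 21.78
ee_pos: [0.5225, -0.0823, 0.2326]
eef_rot: [[-0.042, 0.999, -0.002], [0.999, 0.042, 0.0], [0.0, -0.002, -1.0]]
contact_force: [0.6, -0.5, -1.0]
opening: 0.0022
finger_force: 0.0
```

Request:
step_arm(
  targets=[
    [1,[0,0.4,0],-0.07],
    [1,[0,0.84,0],-0.145],
    [1,[0,0.84,0],-0.145],
  ],
)

```text
time_s: 22.15
ee_pos: [0.5231, -0.0156, 0.2327]
eef_rot: [[0.109, 0.994, -0.001], [0.994, -0.109, 0.001], [0.001, -0.001, -1.0]]
contact_force: [0.7, -0.7, -0.7]
opening: 0.0001
finger_force: 0.0
```

Request:
step_arm(
  targets=[
    [1,[0,0.4,0],-0.07],
    [1,[0,0.84,0],-0.145],
    [1,[0,0.84,0],-0.145],
  ],
)

```text
time_s: 22.52
ee_pos: [0.5232, 0.0512, 0.2329]
eef_rot: [[0.258, 0.966, -0.001], [0.966, -0.258, 0.001], [0.0, -0.001, -1.0]]
contact_force: [0.1, -0.9, -1.3]
opening: 0.0004
finger_force: 0.0
```

Request:
step_arm(
  targets=[
    [1,[0,0.4,0],0],
    [1,[0,0.84,0],0],
  ],
)

```text
time_s: 22.78
ee_pos: [0.5241, 0.115, 0.2327]
eef_rot: [[0.263, 0.965, -0.001], [0.965, -0.263, -0.001], [-0.001, -0.001, -1.0]]
contact_force: [0.2, 0.5, -0.4]
opening: 0.0005
finger_force: 0.0
```

Request:
step_arm(
  targets=[
    [1,[0,0.4,0],0],
    [1,[0,0.84,0],0],
  ],
)

```text
time_s: 23.02
ee_pos: [0.5245, 0.1826, 0.2327]
eef_rot: [[0.262, 0.965, -0.001], [0.965, -0.262, -0.001], [-0.001, -0.0, -1.0]]
contact_force: [0.6, 0.3, 0.6]
opening: 0.0003
finger_force: 0.0
```

Request:
step_arm(
  targets=[
    [1,[0,0.4,0],0],
    [1,[0,0.84,0],0],
    [1,[0,0.84,0],0],
    [1,[0,0.84,0],0],
  ],
)

```text
time_s: 23.52
ee_pos: [0.5244, 0.2496, 0.2328]
eef_rot: [[0.262, 0.965, -0.001], [0.965, -0.262, -0.001], [-0.001, -0.0, -1.0]]
contact_force: [0.5, -0.4, -0.2]
opening: 0.0002
finger_force: 0.0
```

Request:
step_arm(
  targets=[
    [1,[0,0,-0.5],0],
    [1,[-0.01,0.02,-1],0],
    [1,[-0.01,0.02,-1],0],
  ],
)

```text
time_s: 23.9
ee_pos: [0.5219, 0.2504, 0.151]
eef_rot: [[0.262, 0.965, -0.004], [0.965, -0.262, -0.003], [-0.004, -0.003, -1.0]]
contact_force: [0.1, -0.0, 1.5]
opening: 0.0004
finger_force: 0.0
```

Request:
step_arm(
  targets=[
    [1,[0,0,-0.4],0],
    [1,[0,0,-0.8],0],
    [1,[0,0,-1],0],
    [1,[0,0,-1],0],
  ],
)

```text
time_s: 24.4
ee_pos: [0.523, 0.2531, 0.074]
eef_rot: [[0.261, 0.965, -0.0], [0.965, -0.261, -0.0], [-0.0, -0.0, -1.0]]
contact_force: [0.3, 0.5, 1.1]
opening: 0.0007
finger_force: 0.0
```

Request:
step_arm(
  targets=[
    [1,[0,0,-0.1],0],
    [1,[0,0,-0.2],0],
    [1,[0,0,-0.3],0],
    [1,[0,0,-0.4],0],
    [1,[0,0,-0.4],0],
  ],
)

```text
time_s: 25.02
ee_pos: [0.5221, 0.2535, 0.0408]
eef_rot: [[0.26, 0.966, -0.001], [0.966, -0.26, -0.0], [-0.001, -0.001, -1.0]]
contact_force: [-0.7, -0.2, 0.1]
opening: 0.0001
finger_force: 0.0
```

Request:
step_arm(
  targets=[
    [1,[0,0,-0.05],0],
    [1,[0,0,-0.1],0],
    [1,[0,0,-0.15],0],
    [1,[0,0,-0.15],0],
  ],
)

```text
time_s: 25.52
ee_pos: [0.5226, 0.2537, 0.0295]
eef_rot: [[0.26, 0.966, 0.0], [0.966, -0.26, -0.0], [0.0, 0.0, -1.0]]
contact_force: [0.5, -0.1, 0.2]
opening: 0.0009
finger_force: 0.0
```

Request:
step_arm(
  targets=[
    [1,[0,0,-0.04],0],
    [1,[0,0,-0.08],0],
    [1,[0,0,-0.08],0],
  ],
)

```text
time_s: 25.9
ee_pos: [0.5225, 0.254, 0.0231]
eef_rot: [[0.26, 0.966, 0.0], [0.966, -0.26, 0.0], [0.0, -0.0, -1.0]]
contact_force: [-0.8, 0.3, 4.7]
opening: 0.0002
finger_force: 1.9
```

Request:
step_arm(
  targets=[
    [1,[0,0,-0.04],0],
    [1,[0,0,-0.08],0],
    [1,[0,0,-0.08],0],
  ],
)

```text
time_s: 26.28
ee_pos: [0.5223, 0.254, 0.0166]
eef_rot: [[0.26, 0.966, -0.0], [0.966, -0.26, 0.0], [0.0, -0.0, -1.0]]
contact_force: [-2.1, 1.8, 6.0]
opening: 0.0004
finger_force: 2.4
```

Request:
step_arm(
  targets=[
    [1,[0,0,-0.04],0],
    [1,[0,0,-0.08],0],
    [1,[0,0,-0.08],0],
  ],
)

```text
time_s: 26.65
ee_pos: [0.5222, 0.2541, 0.0103]
eef_rot: [[0.26, 0.966, -0.0], [0.966, -0.26, 0.0], [0.0, -0.0, -1.0]]
contact_force: [-3.4, 1.4, 6.6]
opening: 0.0006
finger_force: 3.0
```

Request:
step_arm(
  targets=[
    [1,[0,0,-0.03],0],
    [1,[0,0,-0.06],0],
    [1,[0,0,-0.06],0],
  ],
)

```text
time_s: 27.02
ee_pos: [0.5219, 0.2542, 0.0056]
eef_rot: [[0.26, 0.966, -0.001], [0.966, -0.26, 0.0], [0.0, -0.001, -1.0]]
contact_force: [-4.2, 1.3, 6.9]
opening: 0.0005
finger_force: 3.4
```

Request:
step_arm(
  targets=[
    [1,[0,0,-0.02],0],
    [1,[0,0,-0.03],0],
    [1,[0,0,-0.03],0],
  ],
)

```text
time_s: 27.4
ee_pos: [0.5219, 0.2542, 0.0041]
eef_rot: [[0.26, 0.966, -0.001], [0.966, -0.26, -0.0], [-0.0, -0.0, -1.0]]
contact_force: [-8.0, 0.1, 15.3]
opening: 0.0005
finger_force: 7.9
```

The force has jumped to 15 N, so it's on the stop. One more small nudge, then release.

Request:
step_arm(
  targets=[
    [1,[0,0,-0.01],0],
    [1,[0,0,-0.01],0],
    [1,[0,0,-0.01],0],
  ],
)

```text
time_s: 27.78
ee_pos: [0.522, 0.2543, 0.0038]
eef_rot: [[0.26, 0.966, -0.0], [0.966, -0.26, -0.0], [-0.0, -0.0, -1.0]]
contact_force: [-11.3, -2.2, 21.9]
opening: 0.0002
finger_force: 11.1
```

Request:
step_arm(
  targets=[
    [1,[0,0,0.1],0],
    [1,[0,0,0.3],0],
    [1,[0,0,0.6],0],
    [1,[0,0,1],0],
  ],
)

```text
time_s: 28.28
ee_pos: [0.5221, 0.2527, 0.0827]
eef_rot: [[0.261, 0.965, -0.002], [0.965, -0.261, -0.001], [-0.001, -0.001, -1.0]]
contact_force: [-0.2, 0.1, 0.9]
opening: 0.0003
finger_force: 0.0
```

Request:
step_arm(
  targets=[
    [1,[0,0,0.5],0],
    [1,[0,0,1],0],
    [1,[0,0,1],0],
    [1,[0,0,1],0],
  ],
)

```text
time_s: 28.78
ee_pos: [0.5223, 0.2529, 0.1617]
eef_rot: [[0.261, 0.965, -0.001], [0.965, -0.261, -0.001], [-0.001, -0.0, -1.0]]
contact_force: [-0.3, 0.7, -0.2]
opening: 0.0007
finger_force: 0.0
```

Request:
step_arm(
  targets=[
    [1,[-0.4,-0.4,0.3],0],
    [1,[-0.6,-0.8,0.3],0],
    [1,[-0.6,-0.8,0.3],0],
    [1,[-0.6,-0.8,0.3],0],
  ],
)

```text
time_s: 29.28
ee_pos: [0.4744, 0.1895, 0.1857]
eef_rot: [[0.261, 0.965, -0.001], [0.965, -0.261, -0.0], [-0.0, -0.001, -1.0]]
contact_force: [0.3, 0.8, -0.5]
opening: 0.0008
finger_force: 0.0
```

Run:
```python
from h import *
B=np.array([.567,.2403]); a=np.radians(-14.75); X=np.array([np.cos(a),np.sin(a)]); Y=np.array([-X[1],X[0]])
for n in ['side','scene']:
    c0=np.load(n+'.npy',allow_pickle=True).item(); c=cam(n); P=cloud(c); hsv=cv2.cvtColor(c['pixels'],cv2.COLOR_RGB2HSV)
    d=P[...,:2]-B; lx=d@X; ly=d@Y
    m=(c['range_z']>0)&(abs(ly)<.035)&(lx>-.055)&(lx<-.035)&(P[...,2]<.09); print(n,'pad z',m.sum(),np.median(P[m][:,2]) if m.any() else None)
    g=(c['range_z']>0)&(hsv[...,0]>13)&(hsv[...,0]<30)&(hsv[...,1]>150)&(np.hypot(P[...,0]-.5327,P[...,1]+.2252)<.09)&(P[...,2]>.03)
    print(' frag top',np.percentile(P[g][:,2],[50,98]).round(3))
    f=cv2.resize(c['pixels'][90:300,130:400,::-1],(400,311)); I=f if n=='side' else np.hstack([I,f])
print(observe()['contact_force'],observe()['ee_pos']); cv2.imwrite('pics/end.png',I)
```

```text
side pad z 190 0.05324980642120214
 frag top [0.047 0.054]
scene pad z 98 0.05570943778097359
 frag top [0.045 0.057]
[-0.48673655 -0.67838159 -0.17780811] [0.47443665 0.19039812 0.18587532]
```

View pics/end.png

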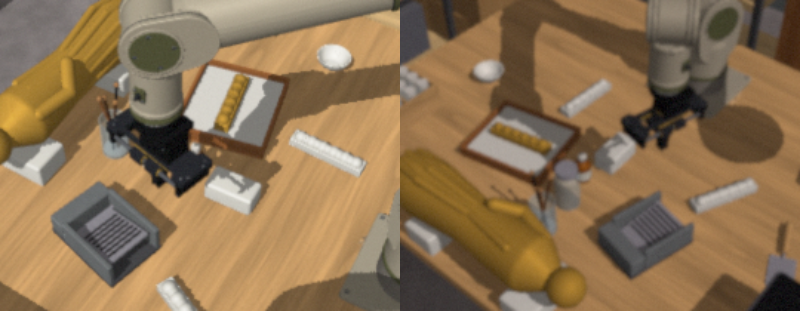

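The final view shows the fragment in the tray at left (233,102) and right (520,137). The treadle is back up with its pad at 54 mm, the arm is clear and the bystanders are in place. Handing in.

```bash
python3 -c "
from rig import job
print(job.hand_in())"
```

```text
the job is handed in; nothing more can be done
None
```

I handed the job in with the fragment flat in the tray, carved face up, and the treadle pressed to its stop and back up; the hand-in gave no verdict. My first grip slipped off the bead tops without shifting the fragment, and the second attempt held.

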